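# Gather the mill pellets in the red corner of the tote

### The job

Take the small grey tote by its wooden carrying bar and lift it straight up, level, until it is clear of the table; then tilt it towards its red corner until all five white pellets have slid together into that corner. Finish while still holding it like that: tilted, still, off the table and with the pellets resting in the red corner, so that I can count them out. Spill none, and leave the wooden bowl, the green cup and the test chip where they are.

Things in the scene. Friction and masses are not known exactly. Their poses are not given: they have to be found in the camera images.
- tote: small grey plastic tote, open on top: 180 long (its x) x 130 wide (its y) x 50 mm high, walls and floor 4 mm thick, about 0.34 kg (0.27 to 0.44). Origin: centre of its underside; z up. A wooden carrying bar runs along its x, high over the middle, from end to end on two upright steel straps at the short ends. A red guard wraps the outside of the corner at its +x, +y; the other three corners are plain grey.
- tote_handle (a point): centre of the wooden carrying bar, 122 mm above the tote's underside, over the middle. The bar is 180 mm long (tote's x), 18 mm thick (tote's y, the width to grip) and 24 mm high, with flat sides and free space of 58 mm between its underside and the rim. Axes as the tote's.
- tote_red_corner (a point): inside corner of the tote at the red guard, on the inner floor: 86 mm along x, 61 mm along y and 4 mm up from the tote's origin. Axes as the tote's.
- pellet_0: one of five like white glazed porcelain mill pellets, a short cylinder 18 mm across and 16 mm tall, 14 g, standing loose on the tote's floor; origin: centre of its underside, z along its axis. Slippery: it starts to slide on the tote's floor at a slope of about 8 to 11 degrees; to run along a wall into a corner too it needs the floor sloped 15 to 20 degrees diagonally (down along x and y alike); 30 degrees is ample, and none can come over the wall below 45.
- pellet_1: like pellet_0
- pellet_2: like pellet_0
- pellet_3: like pellet_0
- pellet_4: like pellet_0
- wood_bowl: turned wooden bowl, 122 mm across, 42 mm high, empty bystander on the table; origin: centre of its underside
- cone_cup: small pale green glazed cup, 68 mm across, 55 mm high, bystander on the table; origin: centre of its underside
- test_chip: flat glazed test chip, 62 x 38 x 7 mm, half blue-green, bystander lying on the table; origin: centre of its underside
There are look-alikes about, which are no part of the job. There is more than one size of the tote; the job needs the larger.

How it is judged:
On the way:
1. the tote is held by the fingers clear of the table, still about level (contact force between the fingers and tote above 1.5 N and height (world z) of tote_red_corner above 0.025 m and angle between tote's own z axis and vertical below 0.2 rad), for 0.2 s.
At the end, for the whole second after the job is handed in: Fingers hold the tote (>1.5 N), red inside corner over 25 mm above the table; tilt 15 to 48 degrees, long and short walls both falling over 5 degrees to the red corner; all still; every pellet within 85 mm of that corner; tote rests on no bystander, each within 30 mm of its start (contact force between the fingers and tote above 1.5 N and height (world z) of tote_red_corner above 0.025 m and angle between tote's own z axis and vertical between 0.26 and 0.85 rad and angle between tote's own x axis and vertical above 1.66 rad and angle between tote's own y axis and vertical above 1.66 rad and linear speed of tote below 0.03 m/s and distance between each of pellet_0, pellet_1, pellet_2, pellet_3, pellet_4 and tote_red_corner below 0.085 m and linear speed of each of pellet_0, pellet_1, pellet_2, pellet_3, pellet_4 below 0.04 m/s and contact force between tote and wood_bowl below 0.3 N and distance of each of wood_bowl, cone_cup, test_chip from where it was at the start of the episode below 0.03 m and contact force between tote and cone_cup below 0.3 N and contact force between tote and test_chip below 0.3 N); the arm keeps its last pose, push and grip.
It fails at once if a pellet leaves the tote (distance between any of pellet_0, pellet_1, pellet_2, pellet_3, pellet_4 and tote above 0.14 m or height (world z) of any of pellet_0, pellet_1, pellet_2, pellet_3, pellet_4 below -0.05 m).
It fails at once if a bystander is shoved or knocked over (distance of any of wood_bowl, cone_cup, test_chip from where it was at the start of the episode above 0.03 m or angle between any of wood_bowl, cone_cup, test_chip's own z axis and vertical above 0.5 rad).
It also fails if it takes over 35 s, if anything falls off the work surface, if the arm or the gripper's body presses on something with over 40 N, if the wrist force passes 120 N, or if a joint passes its speed limit or range.

### The arm

A 6-joint arm with a two-finger parallel gripper is mounted at the origin on the work surface; the furniture and walls round the work are solid. World frame = base frame: x ahead of the robot, y to its left, z up, the work surface at z = 0. Lengths are in m, angles in rad, forces in N, time in s.
With the tool pointing down it reaches from about 0.325 to 0.9 m from the base axis. Payload 3.5 kg.
Tool frame: the origin (TCP) lies where the fingers leave the gripper's body, on its centre line; the fingertips stand 73 mm ahead of it and the grasp point (between the pads) lies 54 mm ahead of it; z points along the fingers, y is the line along which they close (so a half turn about z gives the same grasp; the last joint's range is limited). The gripper opens to 85 mm and grips with 20 to 120 N. Pads are 22 mm wide; open, the fingers measure 114 mm over their backs; the gripper's body (76 mm by 85 mm) begins 54 mm behind the grasp point. The pads swing forward as they close: fully open they stand 13 mm farther back than shut.
Start: joints at [1.195, 0.276, -0.026, 1.268, 0, 1.467], TCP at [0.168, 0.602, 0.304] pointing down, gripper open.
Joint ranges: [-3.12, 3.12], [-0.85, 1.88], [-1.08, 1.24], [-1.95, 2.15], [-1.57, 1.53], [-3.14, 3.14]. Speed limits (rad/s): [2.57, 2.57, 3.14, 3.14, 3.14, 3.14].

### API

Orientations are given as a unit quaternion [x, y, z, w].
In Python, from station import manip gives the robot as it stands. The module is installed in compiled form; this text tells all that it offers.
- The arm moves only by the tool step_arm, never from a script. Its argument "steps" is a list that holds one entry, the list of rows, each a list of 7 numbers: the shift along the tool's x, y, z in units of 0.6 m (1.0 is 0.6 m), then the turn, a rotation vector about the tool's x, y, z in units of pi/2 rad (1.0 is pi/2 rad), then the gripper command: -1 is fully open, 1 is shut, values between are in proportion. A call has 1 to 10 rows; each row is the pose to reach, as a shift and turn from the pose commanded when the call began, along the tool's axes at that moment; what a row does not reach only later rows make up. A row lasts 1/10 s, in which the tool goes at most 50 mm and 8.59 degrees, less where a joint would pass 70% of its speed; a pose out of reach is approached as far as the arm can. A call with a number of a shift or a turn outside -1 to 1 is refused whole. A call with a gripper value outside its range is refused whole. The fingers move at their own pace and stop on an object; "grip_force" is the grip in N (left out, the last holds). Time passes only in rows, so rows that repeat a pose let the fingers close. It gives the time, the measured TCP pose, the force, the opening and the grip force at its end, in the units of the state.
- manip.get_state(): the state, without advancing time (a new reading comes with each control period).
- manip.read_camera(name): name is "side" or "top"; returns the picture (420x560x3 uint8, red, green, blue); there is no depth.
- manip.camera_model(name): a dict with "camera_matrix" (3x3 intrinsics, pixels), "T" (4x4, takes a point from camera to world coordinates). Camera axes: x right, y up, looking along -z (the intrinsics and any distortion apply to the point x, -y, -z); pixel columns grow to the right and rows downward; lengths in m; the calibration is good to about 2 mm. A picture is of the moment at which its call begins. camera_model takes no time and is no camera call.
- manip.job_done(): hands the job in; it is judged then, once.
Trained networks look in the newest picture that a camera, given by its name, has taken for a name from the list of things; names that differ only in an ending like _2 or _b are one class to them, and where a whole thing is asked for, a point or a joint stands for the part that bears it (a point fixed in the world has none). Each returns a list of dicts, best first, with "p" (0 to 1); they miss things now and then, are a little off and sometimes report something else, mostly with a low value. They report only what shows in the picture. A call takes as long as a camera call. They do not tell look-alikes from the thing itself.
- manip.boxes_of(query, camera): "extent" ([left, top, right, bottom] in pixels, round what is visible of it).
The state is a dict: "t": time; "joint_pos": joint angles; "dq": joint speeds; "joint_torque": joint torques, N m; "tool_pos": TCP position; "tcp_rot": TCP orientation; "force": force on the tool from outside, world axes, zero at the start; "torque": the same for the moment, N m; "width": opening from 0.0 (shut) to 1.0 (fully open); "grasp_force": force on a finger pad.
Only numpy, scipy, OpenCV 4.12 (cv2) and the standard library are available. Lean on these libraries where they do the work, as an engineer would, in place of code of your own. Each camera call takes 0.05 s, during which the arm holds its last target. There are 200 camera calls.

## Working session

There is one attempt and no reset: what is moved stays moved. The work goes in short steps, Python scripts to look and compute and a tool call to move; the robot and the scene stay as the last step left them, time stands still between calls to the robot, and variables do not carry over. Pictures are saved under pics/ and viewed, at most 10 in all, crops included, and the job is handed in when it is done.

Besides the shell and the picture viewer there is one more tool, called after "Emit:" in YAML: its name, and indented under it one key for each argument. step_arm: Moves the arm, as the interface text tells. Shifts and turns lie within -1 to 1; 1 stands for 0.6 m of shift or pi/2 rad of turn. Its arguments: {"type":"object","properties":{"steps":{"type":"array"},"grip_force":{"type":"number"}},"required":["steps"]}

```bash
mkdir -p pics; python3 - <<'E'
from station import manip
import cv2,numpy as np
np.set_printoptions(precision=4,suppress=True)
for c in("top","side"):
    im=manip.read_camera(c); cv2.imwrite(f"pics/{c}0.png",im[:,:,::-1])
    m=manip.camera_model(c); print(c,m)
    for q in("tote","tote_handle","wood_bowl","cone_cup","test_chip"):
        print(q,[( [round(v) for v in d["extent"]],round(d["p"],2)) for d in manip.boxes_of(q,c)])
s=manip.get_state();print(s)
E
```

```text
top {'camera_matrix': array([[452.8517,   0.    , 278.6925],
       [  0.    , 452.8517, 208.2696],
       [  0.    ,   0.    ,   1.    ]]), 'T': array([[ 0.0097,  0.9828, -0.1842,  0.2277],
       [-0.9999,  0.0117,  0.0096,  0.0827],
       [ 0.0116,  0.1841,  0.9828,  1.2092],
       [ 0.    ,  0.    ,  0.    ,  1.    ]])}
tote [([299, 182, 348, 239], 0.8), ([198, 175, 275, 235], 0.58)]
tote_handle [([297, 183, 347, 238], 0.83), ([194, 173, 273, 235], 0.69)]
wood_bowl [([375, 235, 424, 280], 0.92)]
cone_cup [([195, 177, 276, 236], 0.71), ([387, 182, 412, 209], 0.61)]
test_chip [([147, 205, 168, 223], 0.64)]
side {'camera_matrix': array([[528.3067,   0.    , 283.5776],
       [  0.    , 528.3067, 216.8747],
       [  0.    ,   0.    ,   1.    ]]), 'T': array([[ 0.9996, -0.0283,  0.0094,  0.4272],
       [ 0.0192,  0.3713, -0.9283, -1.2168],
       [ 0.0228,  0.9281,  0.3717,  0.5988],
       [ 0.    ,  0.    ,  0.    ,  1.    ]])}
tote [([262, 227, 326, 277], 0.95), ([274, 177, 331, 244], 0.87)]
tote_handle [([270, 176, 329, 244], 0.73), ([263, 222, 329, 276], 0.7)]
wood_bowl [([209, 274, 267, 315], 0.83)]
cone_cup [([305, 279, 334, 321], 0.65)]
test_chip []
{'t': 0.6, 'joint_pos': array([ 1.1946,  0.2763, -0.0263,  1.268 ,  0.    ,  1.4674]), 'dq': array([-0.0012, -0.002 ,  0.0005,  0.0014,  0.0015,  0.0003]), 'joint_torque': array([ -0.0006, -44.517 ,  29.5371,   0.0013,  -0.0001,   0.    ]), 'tool_pos': array([0.1684, 0.6019, 0.304 ]), 'tcp_rot': array([0.136 , 0.9907, 0.0001, 0.    ]), 'force': array([ 0.448 , -0.1796,  0.508 ]), 'torque': array([ 0.028 ,  0.0139, -0.0139]), 'grasp_force': 0.0, 'width': 1.0016508111409417}
```

View pics/top0.png

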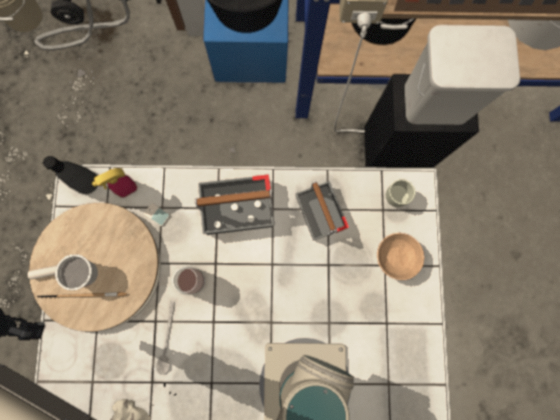

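View pics/side0.png

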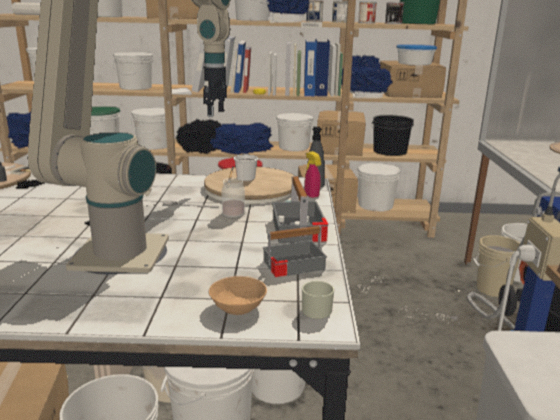

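The two top-view candidates are the left tote at (199–272, 176–234), with white pellets inside and its red corner at (262, 182), and the right tote at (299–348, 182–239). The left one is larger and holds the pellets, so it fits the description. I'll confirm that in an enlarged crop.

```bash
python3 - <<'E'
import cv2
im=cv2.imread("pics/top0.png")
cv2.imwrite("pics/crop.png",cv2.resize(im[165:245,185:285],None,fx=7,fy=7,interpolation=cv2.INTER_CUBIC))
E
```

```text
(no output)
```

View pics/crop.png

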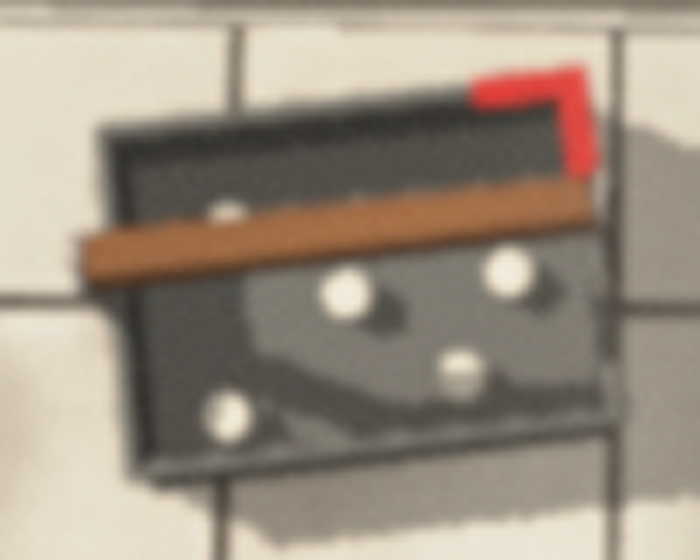

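The crop shows the left tote holding five white pellets, with the red guard at the crop's upper right (about 583, 68) and the bar running from (85, 238) to (590, 205). This is the larger tote, and it is the one I'll grasp.

```bash
cat > h.py <<'E'
from station import manip
import numpy as np
from scipy.spatial.transform import Rotation as R
np.set_printoptions(precision=4,suppress=True)
def ray(c,u,v,z):
    m=manip.camera_model(c);K=m["camera_matrix"];T=m["T"]
    d=np.linalg.inv(K)@[u,v,1];d=T[:3,:3]@[d[0],-d[1],-d[2]];o=T[:3,3]
    return o+d*(z-o[2])/d[2]
def proj(c,P):
    m=manip.camera_model(c);K=m["camera_matrix"];T=m["T"]
    p=np.linalg.inv(T)@np.append(P,1);q=K@[p[0],-p[1],-p[2]];return q[:2]/q[2]
def tote(x,y,a,pts):  # a: angle of tote x
    return np.c_[R.from_euler('z',a).apply(pts)+[x,y,0]]
E
python3 - <<'E'
from h import *
f=lambda p:(185+p[0]/7-.43,165+p[1]/7-.43)
C=[ray("top",*f(p),.05) for p in[(100,128),(583,68),(615,420),(135,480)]]
C=np.array(C);print(C,C.mean(0),np.linalg.norm(C-np.roll(C,1,0),axis=1))
B=np.array([ray("top",*f(p),.134) for p in[(85,238),(585,180)]]+[ray("top",*f(p),.11) for p in[(95,288),(595,228)]])
print(B,B.mean(0))
d=C[1]+C[2]-C[0]-C[3];print("yaw",np.degrees(np.arctan2(d[1],d[0])));
for d in(B[1]-B[0],B[3]-B[2]):print(np.degrees(np.arctan2(d[1],d[0])),np.linalg.norm(d))
s=manip.get_state();r=R.from_quat(s["tcp_rot"]);print(r.as_matrix())
for q,u,v in(("chip",158,216),("smalltote",323,210),("cup",188,282)):print(q,ray("top",u,v,.0))
E
```

```text
[[0.5104 0.2817 0.05  ]
 [0.536  0.1008 0.05  ]
 [0.4019 0.0871 0.05  ]
 [0.3776 0.2633 0.05  ]] [0.4565 0.1832 0.05  ] [0.1341 0.1827 0.1348 0.1778]
[[0.4508 0.2708 0.134 ]
 [0.4735 0.0983 0.134 ]
 [0.4378 0.2707 0.11  ]
 [0.4616 0.0948 0.11  ]] [0.4559 0.1836 0.122 ]
yaw -82.05148881075291
-82.50987040296519 0.17403229156453018
-82.30913220399026 0.17749155904934538
[[-0.963   0.2694  0.    ]
 [ 0.2694  0.963   0.0001]
 [ 0.      0.0001 -1.    ]]
chip [0.4293 0.3965 0.    ]
smalltote [ 0.451  -0.0496  0.    ]
cup [0.2542 0.3075 0.    ]
```

Emit:
step_arm:
  steps:
    - [[-0.65,-0.542,0,0,0,0.741,-1],[-0.65,-0.542,0,0,0,0.741,-1],[-0.65,-0.542,0,0,0,0.741,-1],[-0.65,-0.542,0,0,0,0.741,-1],[-0.65,-0.542,0,0,0,0.741,-1],[-0.65,-0.542,0,0,0,0.741,-1],[-0.65,-0.542,0,0,0,0.741,-1],[-0.65,-0.542,0,0,0,0.741,-1],[-0.65,-0.542,0,0,0,0.741,-1],[-0.65,-0.542,0,0,0,0.741,-1]]
  grip_force: 100

```text
t: 1.6
tool_pos: [0.4528, 0.1882, 0.3044]
tcp_rot: [0.658, 0.753, 0.001, 0.0]
force: [0.8, 0.5, 0.7]
width: 1.003
grasp_force: 0.0
```

Emit:
step_arm:
  steps:
    - [[0,0,0,0,0,0,-1],[0,0,0.07,0,0,0,-1],[0,0,0.13,0,0,0,-1],[0,0,0.17,0,0,0,-1],[0,0,0.2,0,0,0,-1],[0,0,0.211,0,0,0,-1],[0,0,0.211,0,0,0,-1],[0,0,0.211,0,0,0,-1]]

```text
t: 2.4
tool_pos: [0.4525, 0.1906, 0.1783]
tcp_rot: [0.658, 0.753, 0.001, 0.0]
force: [-0.5, 0.5, -0.3]
width: 0.997
grasp_force: 0.0
```

```bash
python3 - <<'E'
from h import *
import cv2
a=manip.read_camera("side")[:,:,::-1]; b=manip.read_camera("top")[:,:,::-1]
s=manip.get_state();print(s["tool_pos"],s["joint_pos"],s["force"],s["width"])
a=cv2.resize(a[150:260,220:340],(480,440),interpolation=cv2.INTER_CUBIC);b=cv2.resize(b[165:275,180:260],(320,440),interpolation=cv2.INTER_CUBIC)
cv2.imwrite("pics/pre.png",np.hstack([a,b]))
E
```

```text
[0.4529 0.1905 0.1787] [ 0.2665  0.1441 -0.4751  0.9489  0.      1.703 ] [ 0.8841 -0.9139 -0.1938] 1.0007089261767916
```

View pics/pre.png

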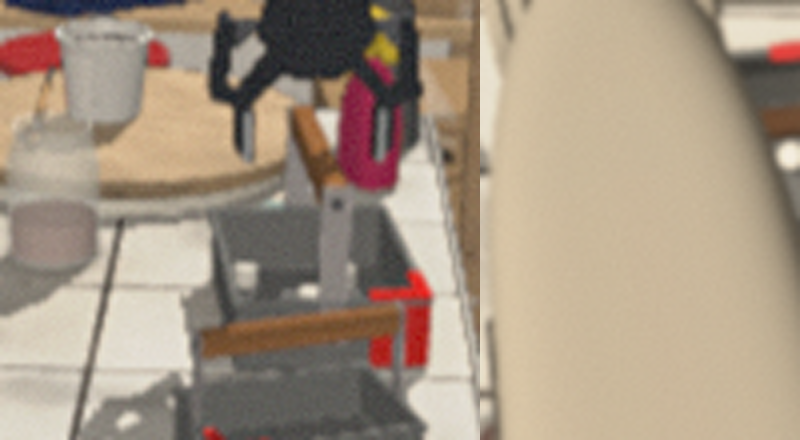

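The side view (left half of the picture) shows the bar at about (320, 150) between the open fingers at (245, 160) and (380, 155). In the top view (right half) the arm hides the grasp. I'll shift a few mm to centre on the bar, then close.

Emit:
step_arm:
  steps:
    - [[-0.012,0.004,0.003,0,0,0,-1],[-0.012,0.004,0.003,0,0,0,-1],[-0.012,0.004,0.003,0,0,0,1],[-0.012,0.004,0.003,0,0,0,1],[-0.012,0.004,0.003,0,0,0,1],[-0.012,0.004,0.003,0,0,0,1],[-0.012,0.004,0.003,0,0,0,1],[-0.012,0.004,0.003,0,0,0,1],[-0.012,0.004,0.003,0,0,0,1],[-0.012,0.004,0.003,0,0,0,1]]
  grip_force: 100

```text
t: 3.5
tool_pos: [0.4556, 0.1833, 0.1756]
tcp_rot: [0.658, 0.753, 0.0, 0.0]
force: [1.7, 0.4, -0.9]
width: 0.196
grasp_force: 97.5
```

Emit:
step_arm:
  steps:
    - [[0,0,-0.01,0,0,0,1],[0,0,-0.03,0,0,0,1],[0,0,-0.06,0,0,0,1],[0,0,-0.09,0,0,0,1],[0,0,-0.125,0,0,0,1],[0,0,-0.16,0,0,0,1],[0,0,-0.19,0,0,0,1],[0,0,-0.215,0,0,0,1],[0,0,-0.23,0,0,0,1],[0,0,-0.235,0,0,0,1]]

```text
t: 4.5
tool_pos: [0.4555, 0.1833, 0.3178]
tcp_rot: [0.658, 0.753, 0.001, 0.0]
force: [0.5, 0.1, -3.1]
width: 0.191
grasp_force: 97.8
```

```bash
python3 - <<'E'
from h import *
import cv2
a=manip.read_camera("side")[:,:,::-1]; b=manip.read_camera("top")[:,:,::-1]
s=manip.get_state();print(s["tool_pos"],s["joint_pos"],s["force"],s["torque"],s["width"],s["grasp_force"])
a=cv2.resize(a[130:270,220:340],(480,560),interpolation=cv2.INTER_CUBIC);b=cv2.resize(b[155:295,180:260],(320,560),interpolation=cv2.INTER_CUBIC)
cv2.imwrite("pics/lift.png",np.hstack([a,b]))
E
```

```text
[0.4551 0.1832 0.3167] [ 0.2508  0.0302 -0.2892  1.2513 -0.      1.6876] [-0.8736  0.297  -3.0508] [ 0.0631 -0.0023 -0.0155] 0.1932138539790526 97.77444362640381
```

View pics/lift.png

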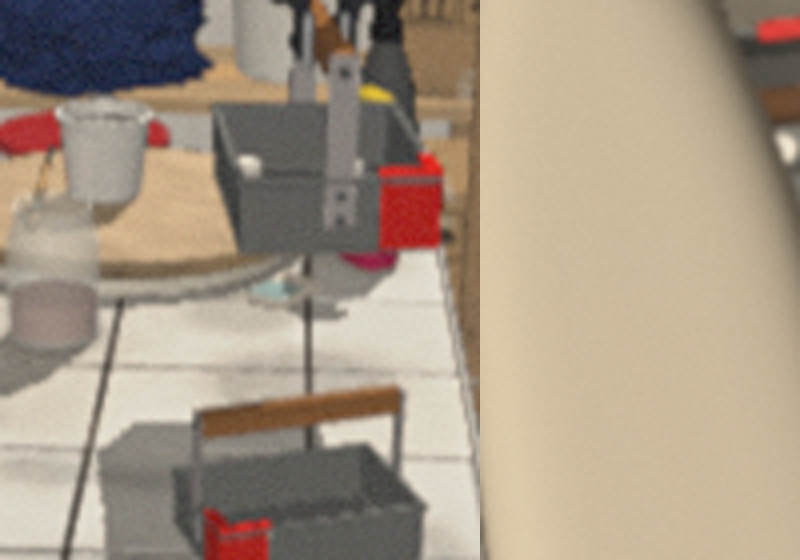

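The tote hangs level and clear of the table, with its red corner at (410, 200) in the side crop. Next I'll tilt about the tool's x+y axis, 10° per call, keeping the grasp point fixed.

Emit:
step_arm:
  steps:
    - [[0,0,0,0,0,0,1],[0,0,0,0,0,0,1],[-0.001,0.001,0,0.008,0.008,0,1],[-0.003,0.003,0,0.02,0.02,0,1],[-0.005,0.005,0,0.032,0.032,0,1],[-0.006,0.006,0.001,0.044,0.044,0,1],[-0.008,0.008,0.001,0.054,0.054,0,1],[-0.009,0.009,0.001,0.064,0.064,0,1],[-0.01,0.01,0.001,0.072,0.072,0,1],[-0.011,0.011,0.001,0.079,0.079,0,1]]

```text
t: 5.6
tool_pos: [0.4629, 0.1774, 0.3159]
tcp_rot: [0.656, 0.75, -0.006, -0.088]
force: [-0.1, -0.8, -4.0]
width: 0.195
grasp_force: 97.8
```

Emit:
step_arm:
  steps:
    - [[-0.001,0.001,0,0.008,0.008,0,1],[-0.002,0.002,0,0.016,0.016,0,1],[-0.003,0.003,0,0.024,0.024,0,1],[-0.005,0.005,0,0.032,0.032,0,1],[-0.006,0.006,0,0.04,0.04,0,1],[-0.007,0.007,0.001,0.048,0.048,0,1],[-0.008,0.008,0.001,0.056,0.056,0,1],[-0.009,0.009,0.001,0.064,0.064,0,1],[-0.01,0.01,0.001,0.072,0.072,0,1],[-0.011,0.011,0.001,0.079,0.079,0,1]]

```text
t: 6.6
tool_pos: [0.4701, 0.172, 0.3137]
tcp_rot: [0.648, 0.741, -0.012, -0.175]
force: [-0.2, -0.3, -3.6]
width: 0.197
grasp_force: 97.8
```

Emit:
step_arm:
  steps:
    - [[-0.001,0.001,0,0.008,0.008,0,1],[-0.002,0.002,0,0.016,0.016,0,1],[-0.003,0.003,0,0.024,0.024,0,1],[-0.005,0.005,0,0.032,0.032,0,1],[-0.006,0.006,0,0.04,0.04,0,1],[-0.007,0.007,0.001,0.048,0.048,0,1],[-0.008,0.008,0.001,0.056,0.056,0,1],[-0.009,0.009,0.001,0.064,0.064,0,1],[-0.01,0.01,0.001,0.072,0.072,0,1],[-0.011,0.011,0.001,0.079,0.079,0,1]]

```text
t: 7.6
tool_pos: [0.4769, 0.1668, 0.3099]
tcp_rot: [0.635, 0.727, -0.017, -0.26]
force: [-0.2, 0.6, -4.0]
width: 0.198
grasp_force: 97.9
```

Emit:
step_arm:
  steps:
    - [[0,0,0,0,0,0,1],[0,0,0,0,0,0,1],[0,0,0,0,0,0,1],[0,0,0,0,0,0,1],[0,0,0,0,0,0,1],[0,0,0,0,0,0,1],[0,0,0,0,0,0,1],[0,0,0,0,0,0,1],[0,0,0,0,0,0,1],[0,0,0,0,0,0,1]]

```text
t: 8.6
tool_pos: [0.4767, 0.1669, 0.3099]
tcp_rot: [0.635, 0.727, -0.017, -0.26]
force: [0.2, -0.8, -3.5]
width: 0.194
grasp_force: 97.9
```

```bash
python3 - <<'E'
from h import *
import cv2
a=manip.read_camera("side")[:,:,::-1]; b=manip.read_camera("top")[:,:,::-1]
s=manip.get_state();print(s["t"],s["tool_pos"],s["joint_pos"],s["force"],s["torque"],s["width"],s["grasp_force"]);print(R.from_quat(s["tcp_rot"]).as_matrix())
a=cv2.resize(a[100:240,240:340],(420,588),interpolation=cv2.INTER_CUBIC);b=cv2.resize(b[145:285,180:270],(378,588),interpolation=cv2.INTER_CUBIC)
cv2.imwrite("pics/tilt.png",np.hstack([a,b]))
E
```

```text
8.7 [0.4767 0.1669 0.3099] [ 0.0631  0.2746 -0.0978  1.6122  0.3355  1.4288] [ 0.4541 -0.4372 -4.6777] [-0.5133 -0.821   0.022 ] 0.19474328610918867 97.86820650100708
[[-0.0575  0.9149 -0.3996]
 [ 0.933   0.1917  0.3047]
 [ 0.3553 -0.3553 -0.8646]]
```

View pics/tilt.png

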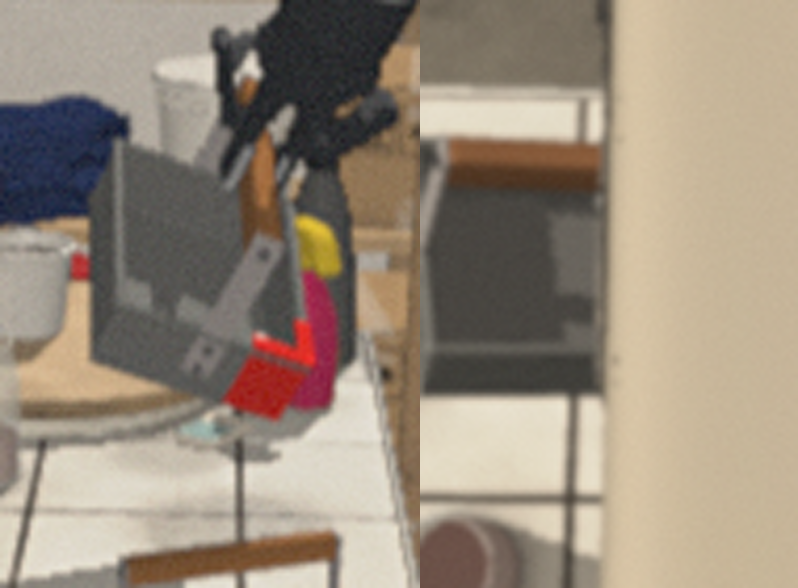

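The side view shows the tote tilted with the red guard lowest at (270, 380). The pale patches at (135, 290) and (195, 305) could be sunlight or pellets, so I'll enlarge that area.

```bash
python3 - <<'E'
from h import *
import cv2
a=manip.read_camera("side")[:,:,::-1]
for q in("pellet_0",):print([([round(v) for v in d["extent"]],round(d["p"],2)) for d in manip.boxes_of(q,"side")])
s=manip.get_state();r=R.from_quat(s["tcp_rot"]).as_matrix();t=np.c_[-r[:,0],r[:,1],-r[:,2]]
g=s["tool_pos"]+r[:,2]*.054
for n,p in dict(red=(.086,.061,.004),rimred=(.09,.065,.05),xmy=(.086,-.061,.004),rimxmy=(.09,-.065,.05),rimmxy=(-.09,.065,.05),rimmm=(-.09,-.065,.05),barx=(.09,0,.122)).items():
    P=g+t@(np.array(p)-[0,0,.122]);print(n,P,proj("side",P))
cv2.imwrite("pics/z.png",cv2.resize(a[125:205,255:325],(700,600),interpolation=cv2.INTER_CUBIC))
E
```

```text
[]
red [0.4688 0.1507 0.109 ] [304.2127 197.9685]
rimred [0.491  0.1338 0.1459] [313.109  187.4134]
xmy [0.3571 0.1274 0.1523] [263.2803 184.513 ]
rimxmy [0.3721 0.1088 0.1921] [268.7316 172.4433]
rimmxy [0.4807 0.3017 0.2099] [308.6723 148.438 ]
rimmm [0.3617 0.2768 0.2561] [268.0543 133.7665]
barx [0.4603 0.0994 0.2313] [303.0521 159.8575]
```

View pics/z.png

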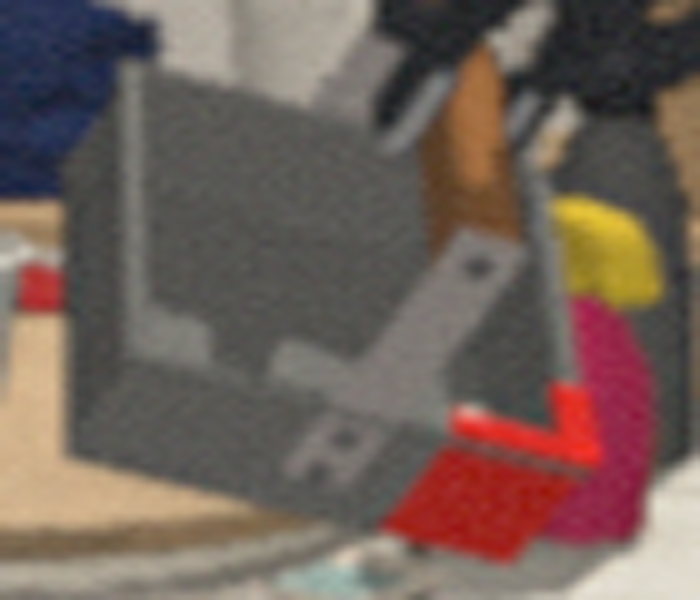

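```bash
python3 - <<'E'
from h import *
import cv2
s=manip.get_state();r=R.from_quat(s["tcp_rot"]).as_matrix();t=np.c_[-r[:,0],r[:,1],-r[:,2]]
o=s["tool_pos"]+r[:,2]*.054-t@[0,0,.122]
def hit(u,v,z):
    m=manip.camera_model("side");K=m["camera_matrix"];T=m["T"];d=np.linalg.inv(K)@[u,v,1];d=T[:3,:3]@[d[0],-d[1],-d[2]]
    c=t.T@(T[:3,3]-o);d=t.T@d;return c+d*(z-c[2])/d[2]
im=cv2.imread("pics/z.png")
for n,p in dict(patchA=(165,345),patchAr=(195,325),patchB=(320,365),white=(475,410),floor=(280,200),rim=(135,200),guard=(520,435)).items():
    u,v=255+p[0]/10,125+p[1]/7.5
    print(n,hit(u,v,.004),hit(u,v,.02),im[p[1]-3:p[1]+4,p[0]-3:p[0]+4].mean((0,1)))
E
```

```text
patchA [ 0.0144 -0.0359  0.004 ] [ 0.0371 -0.0432  0.02  ] [119.2857 127.5306 127.102 ]
patchAr [-0.0027 -0.0264  0.004 ] [ 0.0204 -0.0339  0.02  ] [115.7143 120.6531 122.6531]
patchB [0.0023 0.0123 0.004 ] [0.0253 0.004  0.02  ] [118.7551 121.7347 124.8367]
white [0.0057 0.0609 0.004 ] [0.0287 0.0517 0.02  ] [132.1633 143.8571 183.8367]
floor [-0.099   0.0032  0.004 ] [-0.074  -0.0049  0.02  ] [86.8571 89.1633 89.7143]
rim [-0.0731 -0.044   0.004 ] [-0.0487 -0.0511  0.02  ] [112.5306 119.6122 122.3878]
guard [0.0142 0.0747 0.004 ] [0.037  0.0652 0.02  ] [ 43.4898  50.1633 222.3673]
```

The grey patches lie mid-floor and match the brightness of the lit rim, so they are sunlight. The only pellet that shows is a white tip by the red guard, because the near wall hides that half. I'll yaw the tilted tote about the vertical through the grasp so the cameras can see into the corner.

```bash
python3 - <<'E'
from h import *
s=manip.get_state();r=R.from_quat(s["tcp_rot"]).as_matrix();a=r[2];g=np.array([0,0,.054])
for d in(1,3,7,13,20,27,34,40,45,48,50):
    q=R.from_rotvec(np.radians(d)*a);print(d,((g-q.apply(g))/.6).round(3),(a*d/90).round(3))
E
```

```text
1 [0.001 0.001 0.   ] [ 0.004 -0.004 -0.01 ]
3 [0.002 0.002 0.   ] [ 0.012 -0.012 -0.029]
7 [0.004 0.004 0.   ] [ 0.028 -0.028 -0.067]
13 [0.008 0.006 0.001] [ 0.051 -0.051 -0.125]
20 [0.013 0.009 0.001] [ 0.079 -0.079 -0.192]
27 [0.018 0.012 0.002] [ 0.107 -0.107 -0.259]
34 [0.023 0.013 0.004] [ 0.134 -0.134 -0.327]
40 [0.027 0.014 0.005] [ 0.158 -0.158 -0.384]
45 [0.031 0.015 0.007] [ 0.178 -0.178 -0.432]
48 [0.033 0.015 0.008] [ 0.189 -0.19  -0.461]
50 [0.034 0.015 0.008] [ 0.197 -0.197 -0.48 ]
```

Emit:
step_arm:
  steps:
    - [[0.002,0.002,0,0.012,-0.012,-0.029,1],[0.004,0.004,0,0.028,-0.028,-0.067,1],[0.008,0.006,0.001,0.051,-0.051,-0.125,1],[0.013,0.009,0.001,0.079,-0.079,-0.192,1],[0.018,0.012,0.002,0.107,-0.107,-0.259,1],[0.023,0.013,0.004,0.134,-0.134,-0.327,1],[0.027,0.014,0.005,0.158,-0.158,-0.384,1],[0.031,0.015,0.007,0.178,-0.178,-0.432,1],[0.033,0.015,0.008,0.189,-0.189,-0.461,1],[0.034,0.015,0.008,0.197,-0.197,-0.48,1]]

```text
t: 9.8
tool_pos: [0.4819, 0.1897, 0.3097]
tcp_rot: [0.268, 0.928, -0.125, -0.228]
force: [-0.1, -0.4, -4.3]
width: 0.196
grasp_force: 97.9
```

Emit:
step_arm:
  steps:
    - [[0.002,0.002,0,0.012,-0.012,-0.029,1],[0.004,0.004,0,0.028,-0.028,-0.067,1],[0.008,0.006,0.001,0.051,-0.051,-0.125,1],[0.013,0.009,0.001,0.079,-0.079,-0.192,1],[0.018,0.012,0.002,0.107,-0.107,-0.259,1],[0.023,0.013,0.004,0.134,-0.134,-0.327,1],[0.027,0.014,0.005,0.158,-0.158,-0.384,1],[0.031,0.015,0.007,0.178,-0.178,-0.432,1],[0.033,0.015,0.008,0.189,-0.189,-0.461,1],[0.034,0.015,0.008,0.197,-0.197,-0.48,1]]

```text
t: 10.8
tool_pos: [0.4677, 0.2077, 0.3097]
tcp_rot: [-0.148, 0.954, -0.209, -0.154]
force: [0.2, 0.1, -2.7]
width: 0.194
grasp_force: 97.9
```

Emit:
step_arm:
  steps:
    - [[0,0,0,0,0,0,1],[0,0,0,0,0,0,1],[0,0,0,0,0,0,1],[0,0,0,0,0,0,1],[0,0,0,0,0,0,1],[0,0,0,0,0,0,1],[0,0,0,0,0,0,1]]

```text
t: 11.5
tool_pos: [0.4682, 0.2073, 0.3097]
tcp_rot: [-0.148, 0.954, -0.209, -0.154]
force: [-0.2, 0.1, -4.4]
width: 0.194
grasp_force: 97.9
```

```bash
python3 - <<'E'
from h import *
import cv2
a=manip.read_camera("side")[:,:,::-1]; b=manip.read_camera("top")[:,:,::-1]
s=manip.get_state();print(s["t"],s["tool_pos"],s["joint_pos"],s["force"],s["grasp_force"])
r=R.from_quat(s["tcp_rot"]).as_matrix();t=np.c_[-r[:,0],r[:,1],-r[:,2]];print(t)
o=s["tool_pos"]+r[:,2]*.054-t@[0,0,.122]
P=o+t@[.086,.061,.004];print("red",P,proj("side",P),proj("top",P))
a=cv2.resize(a[110:220,245:335],(468,572),interpolation=cv2.INTER_CUBIC);b=cv2.resize(b[140:280,180:260],(327,572),interpolation=cv2.INTER_CUBIC)
cv2.imwrite("pics/yaw.png",np.hstack([a,b]))
E
```

```text
11.6 [0.4682 0.2073 0.3097] [ 0.4236  0.3271 -0.0284  1.6429 -0.3159  0.1858] [-0.1836  0.3122 -4.7324] 97.90290713310242
[[ 0.9092 -0.3461  0.2316]
 [ 0.2173  0.8687  0.4452]
 [-0.3553 -0.3545  0.8649]]
red [0.4854 0.2024 0.1088] [309.7731 192.0427] [226.4864 187.3617]
```

View pics/yaw.png

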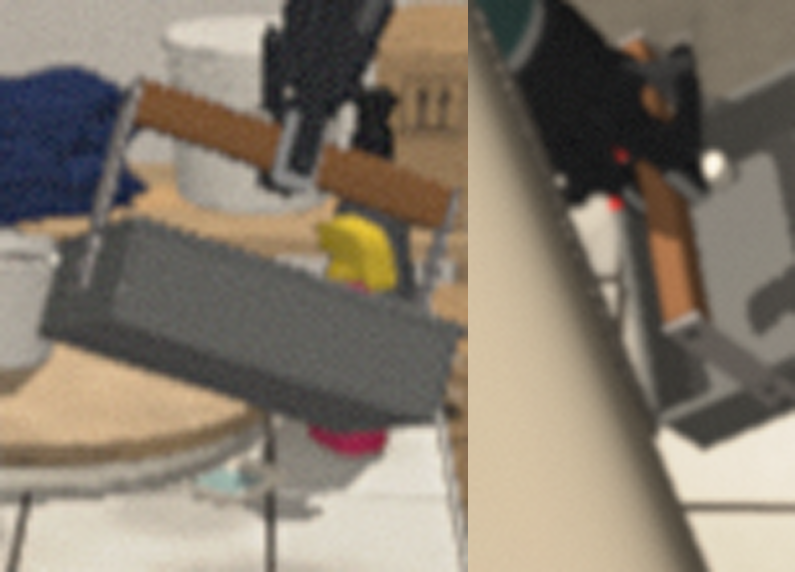

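```bash
python3 - <<'E'
from h import *
import cv2
s=manip.get_state();r=R.from_quat(s["tcp_rot"]).as_matrix();t=np.c_[-r[:,0],r[:,1],-r[:,2]]
o=s["tool_pos"]+r[:,2]*.054-t@[0,0,.122]
def hit(u,v,z,cam="top"):
    m=manip.camera_model(cam);K=m["camera_matrix"];T=m["T"];d=np.linalg.inv(K)@[u,v,1];d=T[:3,:3]@[d[0],-d[1],-d[2]]
    c=t.T@(T[:3,3]-o);d=t.T@d;return c+d*(z-c[2])/d[2]
for n,p in dict(pellet=(713,165),floorleft=(700,200),br=(770,380),hiddenedge=(700,190)).items():
    u,v=180+(p[0]-468)/4.09,140+p[1]/4.09;h=hit(u,v,.02);print(n,h,np.linalg.norm(hit(u,v,.012)-[.086,.061,.012]))
E
```

```text
pellet [0.075  0.0145 0.02  ] 0.04324284565004604
floorleft [0.0559 0.0273 0.02  ] 0.03855576619871628
br [-0.0762  0.0077  0.02  ] 0.16514822401528353
hiddenedge [0.0625 0.026  0.02  ] 0.03588768040443145
```

The top crop shows a pellet at (713, 165). That is tote (0.075, 0.015), third in a row packed along the short wall, about 45 mm from the red corner. The earlier side view showed one third in the row along the long wall. Together that fits all five pellets packed in the corner (1 + 2 + 2). The tote is still and about 110 mm up, so I'm handing in.

```bash
python3 -c "
from station import manip
print(manip.job_done())"
```

```text
the job is handed in; nothing more can be done
None
```

I handed the job in with the tote held still at a 30° tilt, its red corner about 11 cm above the table; I saw two pellets at the corner and inferred the other three from how those two sit, and did not check the bowl, cup and chip afterwards.

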